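# Latch the parts case shut

### The arm

A 6-joint arm with a two-finger parallel gripper is mounted at the origin on the work surface. World frame = base frame: x ahead of the robot, y to its left, z up, the work surface at z = 0. Lengths are in m, angles in rad, forces in N, time in s.
With the tool pointing down it reaches from about 0.35 to 0.8 m from the base axis. Payload 7.3 kg.
Tool frame: the origin (TCP) lies between the finger pads; the fingertips stand 25 mm ahead of it and the grasp point (between the pads) lies 6 mm ahead of it (r.tip_extent is the distance from the TCP to the fingertips, in m); z points along the fingers, y is the direction in which the jaws open and shut (so a half turn about z gives the same grasp; the last joint's range is limited). The gripper opens to 85 mm and grips with 20 to 120 N. Pads are 22 mm wide; open, the fingers measure 114 mm over their backs; the gripper's body (76 mm by 85 mm) begins 54 mm behind the grasp point. The pads swing forward as they close: fully open they stand 13 mm farther back than shut.
Start: joints at [-1.481, 0.342, 1.524, -0, 1.275, -0.146], TCP at [0.123, -0.51, 0.256] pointing down, gripper open.
Joint ranges: [-2.53, 2.53], [-0.77, 2.02], [0.04, 2.7], [-1, 4.14], [0.28, 2.66], [-3.11, 3.11]. Speed limits (rad/s): [2.57, 2.57, 3.14, 3.14, 3.14, 3.14].

### API

Orientations are given as a unit quaternion [x, y, z, w].
In Python, from workcell import r, command_gripper, optics gives the robot as it stands. The module is installed in compiled form; this text tells all that it offers. Calls block until the motion is done:
- r.reach(position, orientation): joint-space move of the TCP to a pose.
- r.move_straight(position, orientation=None, speed=0.15, max_force=None): straight line of the TCP; orientation=None keeps the orientation; speed is the mean speed in m/s. With max_force (N) it stops when the force on the tool has changed by that much, and returns True; else False.
- r.movej(angles): joint-space move.
- command_gripper(opening, force=None): finger opening in m; force is the grip in N (None keeps the last); returns when the fingers have stopped.
- r.hold(seconds).
- r.solve_ik(position, orientation): joint angles nearest the present ones, or None.
- r.read_state(): the state.
- optics.get_image(name): name is "side" or "top"; returns (picture, depth): 420x560x3 uint8, red, green, blue; 420x560 float32, m along the optical axis (not along the pixel's ray), 0 where there is no reading.
- optics.camera_model(name): a dict with "K" (3x3 intrinsics, pixels), "R" (3x3) and "t" (3): a world point X has camera coordinates R X + t. Camera axes: x right, y down, z forward; pixel columns grow to the right and rows downward; lengths in m; the calibration is good to about 2 mm. A picture is of the moment at which its call begins. camera_model takes no time and is no camera call.
A pose or a line that the arm cannot do raises r.PlanningError and nothing moves.
- r.finish_job(): hands the job in, once; it reports no verdict.
The state is a dict: "time_s": time; "joint_positions": joint angles; "dq": joint speeds; "tau": joint torques, N m; "eef_pos": TCP position; "eef_rot": TCP orientation; "contact_force": force on the tool from outside, world axes, zero at the start; "torque": the same for the moment, N m; "grip_width": finger opening in m.
Only numpy, scipy, OpenCV 4.12 (cv2) and the standard library are available. Lean on these libraries where they do the work, as an engineer would, in place of code of your own. Each camera call takes 0.05 s, during which the arm holds its last target.

### The job

The blue parts case stands with its lid ajar on the springy seal. Swing the latch's wire loop over and hook its bar behind the keeper ridge on the case, then fold the lever all the way down flat so that it snaps over centre and pulls the lid tight. Leave the latch closed by itself and do not push the things around it out of place.

Things in the scene. Friction and masses are not known exactly. Their poses are not given: they have to be found in the camera images.
- keeper (a point): Centre of the loop's bar when seated, a point on the case's body; axes as the case's. Just on its -x side is the keeper: a steel ridge 36 mm wide, 5 mm thick, its top 11 mm above this point and leaning 11 degrees to +x. A flat seat lies 4.5 mm below, 50 mm wide, reaching 24 mm to +x. To drop behind the ridge the bar's centre must be 2.5 mm or more on the +x side of this point.
- rail_mid (a point): Middle of a round steel rail, 24 mm thick, 410 mm long, along the case's y, on two posts fixed to the case: 35 mm further in +x than the keeper and 150 mm above it. It leaves no room for a gripper straight above the keeper: come in under it, tilted, from the lid's (robot's) side. Axes as the case's.
- latch_pivot (a point): Middle of the lever's hinge line (along the case's y) on the lid, 14 mm above the lid's top face; 100 mm on the -x side of the keeper and at its height when the lid is shut, about 12 mm further off while the lid is ajar.
- lid (a joint): Angle of the lid about its bottom edge, rad: 0 shut, about 0.08 ajar (top edge 12 mm open), where the springy seal holds it. Shutting it takes about 50 N at the top, which the lever does when its end is pushed with 5 to 10 N. The closed latch leaves it at about 0.01.
- latch_lever (a joint): Angle of the lever, a steel plate reaching 72 mm from its pivot, 8 mm thick, 30 mm wide (along y): 0 closed, flat on the lid, pointing to the case's -x; 1.57 upright; at most 2.3, leaning to +x. Friction (0.14 N m) holds it where it is left; it snaps over centre near 0.2. The loop hinges on a pin 22 mm along the lever from its pivot and 5 mm off on the side that faces down when closed.
- lever_grip (a point): Point in the lever's mid-thickness, 55 mm from the pivot, where to push it over and press it, or to grip its 30 mm width. With the loop hooked the lever pulls back: let go before it has snapped over centre, it springs up again to about 1.3 rad. Its pivot moves about 11 mm to +x as the lid is drawn in between 1.3 and 0.2 rad.
- latch_loop (a joint): Angle of the wire loop relative to the lever, rad: 0 when the latch is closed. The loop's angle above the case's +x direction is this value minus the lever's. It swings freely and falls by its weight; its stop is at 3.55, where it lies at the start, thrown back to the lid's side.
- loop_bar (a point): Centre of the loop's end bar (steel, 9 mm thick, 48 mm long along y), 123 mm from the loop's pin on the lever. The loop is two wires 49 mm apart, straddling the lever. x axis: along the loop from pin to bar; z: the loop's upper side when hooked. Loop hooked: bar behind the keeper ridge and down on the seat.
- loop_tab (a point): On the pull tab, where to grip it across its 30 mm width (along y): a steel tab 45 mm long, 7 mm thick, rising from the bar away from the pin, 50 degrees to the loop's upper side. Point is 28 mm from the bar's centre. Axes as loop_bar's. With the lever near upright the loop is too short for the keeper: draw it on by the tab to +x (about 7 N), which turns the lever to about 1.9.
- jar_center (a point): Bystander: middle of a small screw jar, 44 mm in diameter and 60 mm high, standing on the case's body beside the keeper.
- collar_center (a point): Bystander: middle of a steel collar, 52 mm in diameter and 22 mm high, lying on the case's body on the keeper's other side.
- wrench_grip (a point): Bystander: middle of the handle of a wrench 170 mm long on the table near the robot.
- driver_grip (a point): Bystander: middle of the handle of a screwdriver 190 mm long on the table near the robot.
- case: The blue case: 340 mm wide, 140 mm high, 265 mm deep, fixed in a dark steel frame. Lid on the -x side (towards the robot), 110 mm deep, body on the +x side. Origin on the table, straight below the lever's pivot when the lid is shut. Axes of the case: x horizontal from lid to body, y along the width, z up; its top face is at z = 140 mm.

How it is judged:
On the way, in this order (a step that is already met when the one before it is completed fails the run):
1. The loop's bar lies behind the keeper ridge, down on its seat, while the lever is still up (x of loop_bar in the frame of keeper between -0.003 and 0.022 m and z of loop_bar in the frame of keeper below 0.006 m and value of joint latch_lever above 0.7 rad), for 0.2 s.
2. The lever is folded down flat and the lid is pulled tight (value of joint latch_lever below 0.12 rad and value of joint lid below 0.022 rad), for 0.2 s.
At the end, for the whole second after the job is handed in: The loop's bar sits behind the keeper ridge (within 6 mm of its seat), the lever is flat (under 0.12 rad), the lid is tight (under 0.022 rad, about 3 mm at its top edge), all at rest (all of step 2 and x of loop_bar in the frame of keeper between -0.004 and 0.006 m and z of loop_bar in the frame of keeper between -0.006 and 0.006 m and velocity of joint latch_lever between -0.1 and 0.1 rad/s and velocity of joint lid between -0.05 and 0.05 rad/s); the robot touches nothing.
It fails at once if The jar on the case is pushed more than 30 mm out of place (distance of jar_center from where it was at the start of the episode above 0.03 m).
It fails at once if The collar on the case is pushed more than 30 mm out of place (distance of collar_center from where it was at the start of the episode above 0.03 m).
It fails at once if The wrench is pushed more than 40 mm out of place (distance of wrench_grip from where it was at the start of the episode above 0.04 m).
It fails at once if The screwdriver is pushed more than 40 mm out of place (distance of driver_grip from where it was at the start of the episode above 0.04 m).
It also fails if it takes over 48 s, if anything falls off the work surface, if the arm or the gripper's body presses on something with over 40 N, if the wrist force passes 120 N, or if a joint passes its speed limit or range.

## Working session

There is one attempt and no reset: what is moved stays moved. The work goes in short steps, each a Python script; the robot and the scene stay as the last script left them, time stands still between calls to the robot, and variables do not carry over. Pictures are saved under pics/ and viewed, and the job is handed in when it is done.

```bash
mkdir -p pics; ls
python3 - <<'E'
from workcell import r, optics
import cv2,numpy as np
for n in("side","top"):
    im,d=optics.get_image(n); cv2.imwrite(f"pics/{n}0.png",im[:,:,::-1]); np.save(f"{n}0.npy",d)
    m=optics.camera_model(n); print(n,m)
    np.savez(f"cam_{n}.npz",**m)
print(r.read_state(), r.tip_extent)
E
```

```text
pics
side {'K': array([[438.01615802,   0.        , 281.21852948],
       [  0.        , 438.01615802, 209.8987666 ],
       [  0.        ,   0.        ,   1.        ]]), 'R': array([[-0.93705561, -0.3486194 , -0.01978137],
       [-0.17265672,  0.51183626, -0.8415541 ],
       [ 0.3035069 , -0.7851676 , -0.53981052]]), 't': array([0.44255811, 0.23719086, 1.03072311])}
top {'K': array([[428.23489   ,   0.        , 281.66795589],
       [  0.        , 428.23489   , 208.58753764],
       [  0.        ,   0.        ,   1.        ]]), 'R': array([[-9.40591437e-04, -9.99867540e-01,  1.62486413e-02],
       [-9.95269541e-01, -6.42498991e-04, -9.71500238e-02],
       [ 9.71475950e-02, -1.62631563e-02, -9.95137103e-01]]), 't': array([-0.00884055,  0.48288413,  1.21867651])}
{'time_s': 0.1, 'joint_positions': array([-1.48101322e+00,  3.42665700e-01,  1.52493037e+00, -4.96924306e-06,
        1.27540714e+00, -1.46024752e-01]), 'dq': array([-0.00237681,  0.00016875, -0.00208105,  0.0007625 ,  0.00043133,
       -0.00145594]), 'tau': array([ 2.98767023e-03, -4.34446657e+01, -2.46490180e+01, -1.47248716e-04,
        4.71355190e-03,  2.83235016e-05]), 'eef_pos': array([ 0.12263286, -0.51013833,  0.25568577]), 'eef_rot': array([ 9.93057048e-01,  1.17631639e-01,  1.74548578e-05, -7.05067162e-04]), 'contact_force': array([-0.08063612, -0.07376499, -0.14380258]), 'torque': array([-0.01425335, -0.02672491,  0.04513264]), 'grip_width': 0.08570451576858115} 0.025
```

View pics/side0.png

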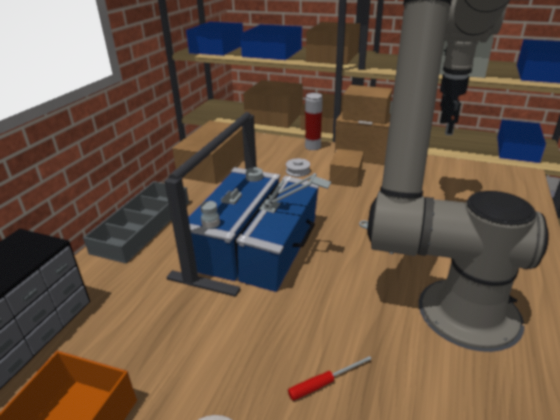

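View pics/top0.png

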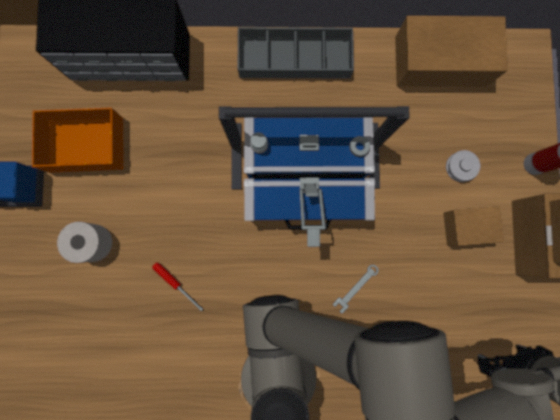

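```bash
cat > h.py <<'E'
import numpy as np,cv2
def cam(n): 
    m=np.load(f"cam_{n}.npz"); return m["K"],m["R"],m["t"]
def unproj(n,d):
    K,R,t=cam(n); v,u=np.mgrid[:d.shape[0],:d.shape[1]]
    P=np.stack([(u-K[0,2])/K[0,0]*d,(v-K[1,2])/K[1,1]*d,d],-1)
    W=(P-t)@R; W[d<=0]=np.nan; return W
def proj(n,X):
    K,R,t=cam(n); c=np.atleast_2d(X)@R.T+t; p=c@K.T; return p[:,:2]/p[:,2:]
def crop(im,u0,v0,u1,v1,name,s=4):
    c=im[v0:v1,u0:u1]; c=np.clip(c.astype(float)*1.6,0,255).astype(np.uint8)
    cv2.imwrite(name,cv2.resize(c,None,fx=s,fy=s,interpolation=cv2.INTER_CUBIC))
E
python3 - <<'E'
from h import *
im=cv2.imread("pics/top0.png"); crop(im,215,95,415,245,"pics/topc.png",4)
im=cv2.imread("pics/side0.png"); crop(im,160,105,340,290,"pics/sidec.png",3)
W=unproj("top",np.load("top0.npy"))
for v in (150,160,170,185,195,205,215,225,235,240,245): 
    print(v,[np.round(W[v,u]*1000).astype(int).tolist() for u in (247,285,303,309,315,321,350,373)])
E
```

```text
150 [[628, 85, 142], [628, -16, 142], [629, -64, 139], [629, -80, 138], [628, -96, 142], [628, -112, 144], [628, -189, 144], [661, -283, 6]]
160 [[600, 85, 144], [602, -16, 138], [601, -64, 141], [602, -80, 138], [601, -96, 141], [601, -112, 141], [601, -189, 141], [601, -250, 143]]
170 [[573, 84, 143], [574, -16, 144], [574, -64, 141], [574, -80, 142], [575, -96, 140], [574, -111, 142], [575, -189, 140], [574, -249, 143]]
185 [[534, 84, 141], [534, -16, 143], [531, -62, 159], [531, -78, 162], [532, -94, 155], [534, -111, 139], [534, -188, 141], [535, -250, 137]]
195 [[508, 84, 139], [508, -16, 134], [508, -64, 134], [498, -73, 214], [497, -88, 219], [502, -106, 182], [509, -189, 133], [508, -249, 138]]
205 [[481, 84, 137], [482, -16, 133], [482, -64, 134], [482, -80, 133], [482, -95, 134], [474, -103, 207], [482, -188, 134], [481, -249, 138]]
215 [[455, 84, 133], [455, -16, 132], [448, -58, 218], [455, -79, 132], [456, -96, 129], [448, -102, 220], [456, -189, 129], [455, -249, 133]]
225 [[437, 93, 2], [437, -19, 2], [422, -56, 242], [432, -84, 71], [432, -101, 74], [432, -118, 71], [437, -211, -1], [437, -280, -2]]
235 [[407, 92, 2], [407, -19, 0], [407, -72, -3], [399, -70, 242], [399, -85, 238], [407, -125, -3], [407, -211, -2], [407, -280, -6]]
240 [[393, 93, -1], [393, -19, -3], [393, -72, -3], [387, -71, 238], [387, -85, 237], [393, -125, -1], [392, -210, 0], [392, -279, -4]]
245 [[378, 92, -2], [378, -19, 1], [378, -72, -2], [375, -71, 234], [375, -85, 236], [378, -125, -3], [378, -210, -2], [378, -279, -3]]
```

Run:
```python
from h import *
W=unproj("side",np.load("side0.npy"))
# pts over case as heightmap info
W2=unproj("top",np.load("top0.npy"))
for n,w in(("side",W),("top",W2)):
    m=(w[...,2]>0.13)&(w[...,2]<0.5)&(w[...,0]>0.4)&(w[...,0]<0.8)&(abs(w[...,1]+0.06)<0.25)
    vs,us=np.where(m); print(n,m.sum(),us.min(),us.max(),vs.min(),vs.max(),np.nanmin(w[m],0),np.nanmax(w[m],0))
    h,_=np.histogram(w[m][:,2],bins=np.arange(.13,.4,.01)); print(h)
```

```text
side 9336 164 319 112 251 [ 0.40012846 -0.30423268  0.13000145] [0.71911261 0.14363232 0.3175813 ]
[4411 1341  325  278  213  170  287  155  162  135  151  162  109  107
  112  104  163  434  517    0    0    0    0    0    0    0]
top 14935 218 409 106 234 [ 0.40078956 -0.29832677  0.1300054 ] [0.7204684  0.14178428 0.32084515]
[7226 3844  269  301  118   85  213  170  110   80   99  169   44   38
   36   40   55  526 1509    3    0    0    0    0    0    0]
```

View pics/topc.png

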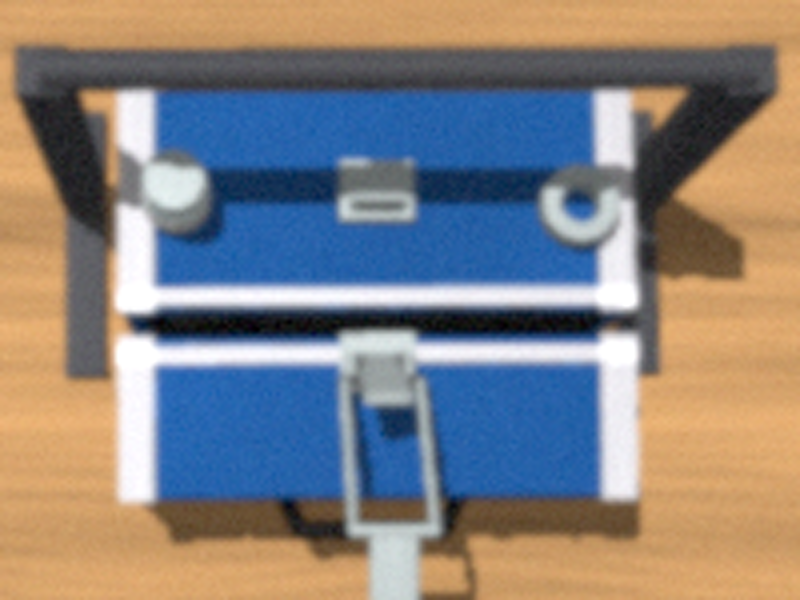

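View pics/sidec.png

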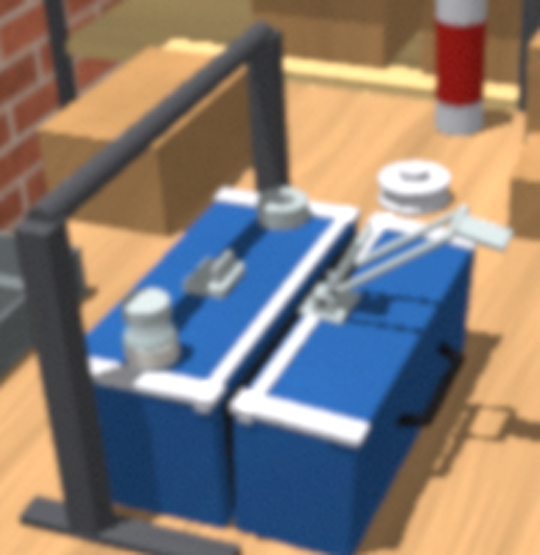

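Run:
```python
from h import *
for n in("top","side"):
    d=np.load(n+"0.npy"); w=unproj(n,d); P=w[~np.isnan(w[...,0])]
    def sel(a,b,c,dd,e,f): return P[(P[:,0]>a)&(P[:,0]<b)&(P[:,1]>c)&(P[:,1]<dd)&(P[:,2]>e)&(P[:,2]<f)]
    print("==",n)
    r=sel(.55,.8,-.24,.08,.28,.35); print("rail",len(r),r.mean(0),r.min(0),r.max(0)); 
    c=np.polyfit(r[:,1],r[:,0],1); print("yaw slope",c)
    k=sel(.58,.72,-.14,-.02,.147,.2); print("keeper",len(k),k.mean(0),np.percentile(k,[2,98],0))
    l=sel(.35,.6,-.15,-.02,.15,.3); print("latch",len(l),np.percentile(l,[1,99],0))
    np.save(f"latch_{n}.npy",l)
    for q in np.arange(.37,.56,.01):
        s=l[(l[:,0]>q)&(l[:,0]<q+.01)]
        if len(s): print(round(q,3),len(s),"z",np.round(np.percentile(s[:,2],[5,50,95]),3),"y",np.round([s[:,1].min(),s[:,1].max()],3))
```

```text
== top
rail 1467 [ 0.67611928 -0.07576782  0.31262538] [ 0.66549908 -0.23986108  0.29786503] [0.68873947 0.07943699 0.32084515]
yaw slope [-0.00914332  0.67542651]
keeper 256 [ 0.64696637 -0.07866712  0.1522412 ] [[ 0.62880174 -0.10319997  0.14724614]
 [ 0.66691416 -0.05549915  0.1663008 ]]
latch 707 [[ 0.3725856  -0.10700218  0.15337698]
 [ 0.53913522 -0.05213281  0.24602426]]
0.37 50 z [0.231 0.235 0.238] y [-0.095 -0.066]
0.38 52 z [0.233 0.237 0.239] y [-0.095 -0.066]
0.39 51 z [0.236 0.239 0.242] y [-0.094 -0.066]
0.4 52 z [0.238 0.24  0.244] y [-0.094 -0.065]
0.41 95 z [0.24  0.244 0.247] y [-0.106 -0.054]
0.42 21 z [0.235 0.238 0.242] y [-0.107 -0.054]
0.43 22 z [0.227 0.23  0.235] y [-0.108 -0.052]
0.44 23 z [0.22  0.225 0.228] y [-0.106 -0.052]
0.45 24 z [0.212 0.217 0.221] y [-0.108 -0.053]
0.46 21 z [0.204 0.21  0.213] y [-0.106 -0.053]
0.47 21 z [0.199 0.201 0.206] y [-0.107 -0.052]
0.48 18 z [0.191 0.194 0.198] y [-0.108 -0.052]
0.49 36 z [0.183 0.191 0.216] y [-0.106 -0.053]
0.5 67 z [0.177 0.21  0.217] y [-0.107 -0.053]
0.51 67 z [0.169 0.184 0.201] y [-0.107 -0.051]
0
[... 683 characters left out ...]
0.24  0.242] y [-0.095 -0.067]
0.41 49 z [0.238 0.243 0.245] y [-0.106 -0.052]
0.42 18 z [0.228 0.233 0.238] y [-0.106 -0.051]
0.43 23 z [0.221 0.227 0.232] y [-0.106 -0.049]
0.44 24 z [0.215 0.219 0.224] y [-0.106 -0.05 ]
0.45 23 z [0.208 0.213 0.219] y [-0.105 -0.051]
0.46 24 z [0.2   0.206 0.21 ] y [-0.109 -0.052]
0.47 22 z [0.194 0.198 0.202] y [-0.107 -0.051]
0.48 21 z [0.188 0.191 0.194] y [-0.105 -0.05 ]
0.49 43 z [0.18  0.208 0.216] y [-0.104 -0.05 ]
0.5 47 z [0.173 0.191 0.214] y [-0.106 -0.049]
0.51 50 z [0.166 0.171 0.188] y [-0.105 -0.051]
0.52 25 z [0.151 0.158 0.174] y [-0.076 -0.057]
0.53 12 z [0.153 0.155 0.158] y [-0.099 -0.058]
0.54 5 z [0.152 0.154 0.156] y [-0.104 -0.062]
```

```bash
cat >> h.py <<'E'
from scipy.spatial.transform import Rotation as Ro
PIN=np.array([.514,.169]); Y=-.0800
def quat(th,s=-1):
    t=np.radians(th); z=np.array([np.cos(t),0,np.sin(t)]); y=np.array([0,s,0.]); x=np.cross(y,z)
    return Ro.from_matrix(np.stack([x,y,z],1)).as_quat()
def tabpt(phi,pin=PIN,L=31.):   # tab grasp point in xz
    p=np.radians(phi); t=p+np.radians(50)
    return pin+.123*np.array([np.cos(p),np.sin(p)])+L/1000*np.array([np.cos(t),np.sin(t)])
def tcp(g,th,y=None,off=.006):  # tcp so that grasp point = g (xz)
    t=np.radians(th); return np.array([g[0]-off*np.cos(t),Y if y is None else y,g[1]-off*np.sin(t)])
E
python3 - <<'E'
from h import *
from workcell import r
for s in(-1,1):
  for phi in (144,120,90,60,30,0,-5):
    o=[]
    for th in(-100,-90,-80,-70,-60,-50,-40,-30):
        q=r.solve_ik(tcp(tabpt(phi),th),quat(th,s)); o.append("----" if q is None else f"{q[0]:.1f},{q[3]:.2f},{q[4]:.2f},{q[5]:.1f}")
    print(s,phi,np.round(tabpt(phi),3),o)
E
```

```text
-1 144 [0.384 0.234] ['-0.4,-0.06,1.33,1.2', '-0.4,0.00,1.15,1.2', '-0.5,0.09,0.97,1.1', '-0.5,0.25,0.80,0.9', '-0.6,0.51,0.66,0.6', '-0.8,0.92,0.59,0.1', '-0.9,1.37,0.67,-0.4', '-1.1,1.68,0.88,-0.9']
-1 120 [0.422 0.281] ['-0.3,-0.06,1.47,1.3', '-0.4,0.00,1.29,1.2', '-0.4,0.08,1.11,1.1', '-0.5,0.20,0.93,1.0', '-0.6,0.39,0.76,0.8', '-0.6,0.72,0.63,0.4', '-0.8,1.17,0.61,-0.1', '-0.9,1.60,0.73,-0.6']
-1 90 [0.49  0.312] ['-0.3,-0.05,1.60,1.3', '-0.3,0.00,1.41,1.3', '-0.4,0.06,1.21,1.2', '-0.4,0.16,1.00,1.1', '-0.4,0.31,0.80,1.0', '-0.5,0.57,0.62,0.7', '-0.6,1.04,0.50,0.2', '-0.6,1.63,0.54,-0.4']
-1 60 [0.565 0.305] ['-0.3,-0.04,1.67,1.3', '-0.3,0.00,1.45,1.3', '-0.3,0.05,1.23,1.3', '-0.3,0.13,1.00,1.2', '-0.4,0.26,0.77,1.1', '-0.4,0.51,0.56,0.8', '-0.5,1.03,0.40,0.3', '-0.5,1.79,0.43,-0.5']
-1 30 [0.626 0.261] ['-0.2,-0.04,1.66,1.3', '-0.2,0.00,1.42,1.3', '-0.3,0.05,1.18,1.3', '-0.3,0.12,0.93,1.2', '-0.3,0.25,0.69,1.1', '-0.4,0.54,0.45,0.8', '-0.4,1.26,0.31,0.1', '-0.4,2.11,0.42,-0.8']
-1 0 [0.657 0.193] ['-0.2,-0.04,1.56,1.4', '-0.2,0.00,1.31,1.3', '-0.3,0.05,1.06,1.3', '-0.3,0.13,0.8
[... 993 characters left out ...]
13,1.00,-2.0', '-0.4,0.26,0.77,-2.1', '-0.4,0.51,0.56,-2.3', '-0.5,1.03,0.40,-2.9', '-0.5,1.79,0.43,2.6']
1 30 [0.626 0.261] ['-0.2,-0.04,1.66,-1.8', '-0.2,0.00,1.42,-1.8', '-0.3,0.05,1.18,-1.9', '-0.3,0.12,0.93,-1.9', '-0.3,0.25,0.69,-2.1', '-0.4,0.54,0.45,-2.3', '-0.4,1.26,0.31,-3.1', '-0.4,2.11,0.42,2.3']
1 0 [0.657 0.193] ['-0.2,-0.04,1.56,-1.8', '-0.2,0.00,1.31,-1.8', '-0.3,0.05,1.06,-1.8', '-0.3,0.13,0.80,-1.9', '-0.3,0.29,0.54,-2.1', '-0.3,0.74,0.32,-2.5', '----', '-0.4,2.42,0.51,2.0']
1 -5 [0.658 0.18 ] ['-0.2,-0.04,1.54,-1.8', '-0.2,0.00,1.29,-1.8', '-0.3,0.05,1.03,-1.8', '-0.3,0.13,0.77,-1.9', '-0.3,0.31,0.52,-2.1', '-0.3,0.81,0.29,-2.6', '-0.4,1.93,0.29,2.5', '-0.4,2.46,0.54,2.0']
```

Run:
```python
from h import *
from workcell import r,optics,command_gripper
th=-65; g=tabpt(144); t=np.radians(th); zz=np.array([np.cos(t),0,np.sin(t)])
p=tcp(g,th); print(p)
r.reach(p-.09*zz,quat(th))
r.move_straight(p,quat(th),speed=.1)
s=r.read_state(); print(s["time_s"],s["eef_pos"],s["contact_force"])
for n in("top","side"):
    im,d=optics.get_image(n); crop(im[:,:,::-1],*((215,120,415,270) if n=="top" else (160,105,360,255)),f"pics/{n}1.png",4)
```

```text
[ 0.38187603 -0.08        0.23923585]
2.9333 [ 0.38200105 -0.08020048  0.23959997] [0.42152518 0.31206258 0.09124692]
```

View pics/side1.png

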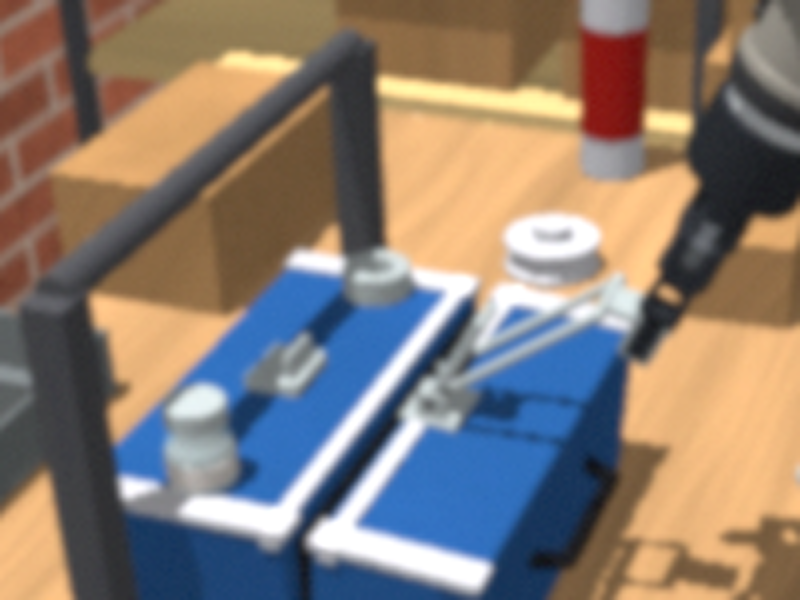

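View pics/top1.png

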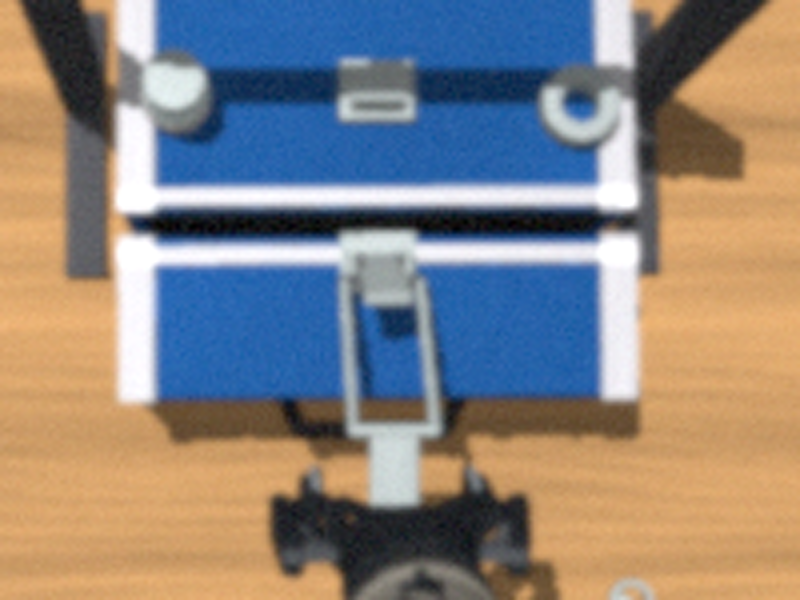

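Top view: the fingers (crop columns 312 and 475) stand centred either side of the tab (column 395), and the fingers are level with its outer half. I'll close now.

```bash
cat >> h.py <<'E'
def shot(tag,boxes={"top":(215,95,415,245),"side":(160,90,360,240)}):
    from workcell import optics
    for n in("top","side"):
        im,d=optics.get_image(n); np.save(f"{n}_{tag}.npy",d)
        crop(im[:,:,::-1],*boxes[n],f"pics/{n}_{tag}.png",3 )
    a=cv2.imread(f"pics/top_{tag}.png");b=cv2.imread(f"pics/side_{tag}.png")
    c=np.vstack([a,b]); cv2.imwrite(f"pics/both_{tag}.png",cv2.resize(c,None,fx=.66,fy=.66))
def st(r):
    s=r.read_state(); print(round(s["time_s"],2),np.round(s["eef_pos"],4),"F",np.round(s["contact_force"],1),"w",round(s["grip_width"],4),"j4,5,6",np.round(s["joint_positions"][3:],2)); return s
E
python3 - <<'E'
from h import *
from workcell import r,optics,command_gripper
command_gripper(.02,25); st(r)
for phi,th in((134,-65),(122,-65)):
    r.move_straight(tcp(tabpt(phi),th),quat(th),speed=.1); st(r)
shot("a")
E
```

```text
3.58 [ 0.3821 -0.0808  0.2395] F [-2.7 -4.7  0.6] w 0.029 j4,5,6 [0.36 0.72 0.76]
3.98 [ 0.3952 -0.0806  0.2608] F [-2.2 -6.5  0.4] w 0.0292 j4,5,6 [0.32 0.78 0.82]
4.43 [ 0.4154 -0.0805  0.2827] F [-1.7 -6.   3.4] w 0.0294 j4,5,6 [0.29 0.83 0.89]
```

View pics/both_a.png

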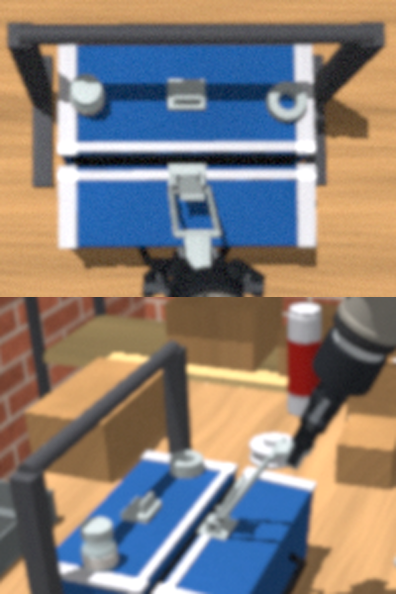

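The tab is gripped (side view: fingers at about (290,460) on the tab, loop following). I'll continue over the top.

```bash
sed -i 's/Y=-.0800/Y=-.0792/' h.py
python3 - <<'E'
from h import *
from workcell import r,optics,command_gripper
for phi,th in((110,-64),(98,-63),(86,-62),(74,-61),(62,-60)):
    r.move_straight(tcp(tabpt(phi),th),quat(th),speed=.1); s=st(r)
    if np.linalg.norm(s["contact_force"])>25: print("STOP"); break
shot("b")
E
```

```text
4.98 [ 0.44   -0.08    0.3002] F [-2.5 -7.8  3. ] w 0.0294 j4,5,6 [0.28 0.85 0.94]
5.43 [ 0.4676 -0.08    0.3121] F [-1.6 -7.2  2.5] w 0.0293 j4,5,6 [0.27 0.85 0.98]
5.88 [ 0.4974 -0.0799  0.3182] F [-2.1 -5.9  3. ] w 0.0295 j4,5,6 [0.26 0.84 1.01]
6.33 [ 0.5276 -0.0799  0.318 ] F [-0.7 -6.   2.5] w 0.0291 j4,5,6 [0.26 0.81 1.04]
6.78 [ 0.5572 -0.0798  0.3115] F [ 0.8 -6.5  3. ] w 0.0296 j4,5,6 [0.26 0.77 1.05]
```

View pics/both_b.png

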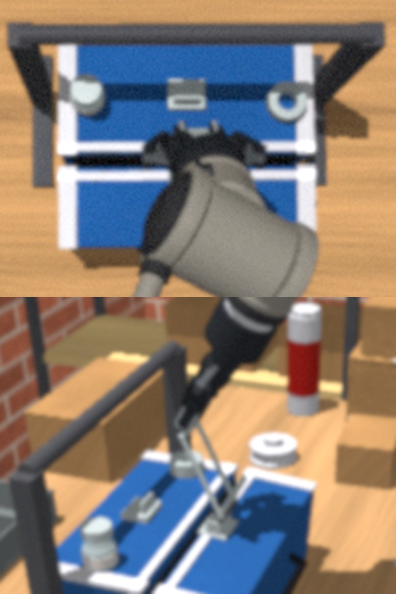

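The loop has passed vertical, still gripped (side view: bar near (185,430)). I'll carry on down to about 20°.

Run:
```python
from h import *
from workcell import r,optics,command_gripper
for phi,th in((50,-59),(38,-57),(26,-55),(16,-55)):
    r.move_straight(tcp(tabpt(phi),th),quat(th),speed=.1); s=st(r)
    if np.linalg.norm(s["contact_force"])>25: print("STOP"); break
shot("c",{"top":(265,115,355,205),"side":(190,130,280,220)})
a=cv2.imread("pics/top_c.png");b=cv2.imread("pics/side_c.png"); cv2.imwrite("pics/c2.png",cv2.resize(np.hstack([a,b]),None,fx=1.4,fy=1.4))
```

```text
7.33 [ 0.5848 -0.0797  0.2989] F [ 2.4 -5.4  3.5] w 0.0296 j4,5,6 [0.27 0.72 1.06]
7.78 [ 0.6089 -0.0797  0.2806] F [ 2.4 -4.6  2. ] w 0.0291 j4,5,6 [0.31 0.64 1.03]
8.23 [ 0.6286 -0.0796  0.2574] F [ 2.2 -4.2  2.1] w 0.0293 j4,5,6 [0.37 0.55 0.98]
8.63 [ 0.6417 -0.0795  0.235 ] F [ 2.  -4.6  2.1] w 0.0296 j4,5,6 [0.39 0.5  0.96]
```

View pics/c2.png

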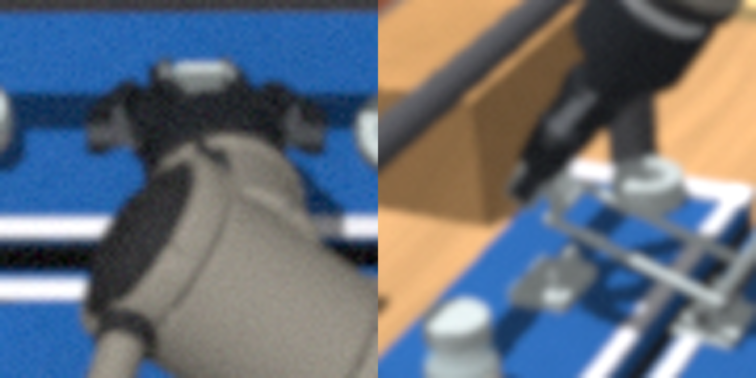

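```bash
cat > meas.py <<'E'
from h import *
def wire(tag,yc=-.0795):
    w=unproj("side",np.load(f"side_{tag}.npy")); P=w[~np.isnan(w[...,0])]
    m=(P[:,0]>.50)&(P[:,0]<.70)&(abs(P[:,1]-yc-.0245)<.007)&(P[:,2]>.157)&(P[:,2]<.3)
    Q=P[m]; Q=Q[np.argsort(Q[:,0])]
    return Q
E
python3 - <<'E'
from meas import *
Q=wire("c"); 
for q in np.arange(.5,.7,.01):
    s=Q[(Q[:,0]>q)&(Q[:,0]<q+.01)]
    if len(s): print(round(q,2),len(s),np.round(np.percentile(s[:,2],[10,50,90]),4))
E
```

```text
0.51 15 [0.1651 0.1696 0.1725]
0.52 9 [0.1687 0.173  0.175 ]
0.53 12 [0.1703 0.1751 0.178 ]
0.54 10 [0.1757 0.1787 0.1818]
0.55 12 [0.1798 0.1829 0.185 ]
0.56 11 [0.1843 0.1869 0.1888]
0.57 10 [0.1871 0.1896 0.1932]
0.58 26 [0.192  0.2827 0.2926]
0.59 30 [0.1958 0.2702 0.2823]
0.6 26 [0.1986 0.2597 0.2768]
0.61 31 [0.2027 0.2478 0.2962]
0.62 21 [0.2063 0.2103 0.2871]
0.63 23 [0.2107 0.2306 0.2384]
0.64 36 [0.2159 0.2277 0.2377]
0.65 10 [0.2144 0.2252 0.2341]
0.66 5 [0.2184 0.2983 0.2987]
```

```bash
cat >> h.py <<'E'
from scipy.optimize import brentq
PIV=np.array([.529,.154])
def pin_of(a): return PIV+.022*np.array([-np.cos(a),np.sin(a)])+.005*np.array([-np.sin(a),-np.cos(a)])
def from_bar(B,th,L=27.5,off=-.002):
    a=brentq(lambda a:np.linalg.norm(B-pin_of(a))-.123,.6,2.6)
    v=B-pin_of(a); phi=np.degrees(np.arctan2(v[1],v[0])); t=np.radians(phi+50)
    g=B+L/1000*np.array([np.cos(t),np.sin(t)]); return a,phi,tcp(g,th,off=off)
E
python3 - <<'E'
from h import *
from workcell import r
for B in((.631,.211),(.645,.184),(.651,.178),(.651,.165),(.650,.154)):
    for th in(-55,-53): a,phi,p=from_bar(np.array(B),th); print(B,a,phi,p,r.solve_ik(p,quat(th)))
E
```

```text
(0.631, 0.211) 1.1002262547780883 18.80958218609181 [ 0.64208754 -0.0792      0.23500226] [-0.32346531  0.3429948   1.74557628  0.39072598  0.49916156  0.95577947]
(0.631, 0.211) 1.1002262547780883 18.80958218609181 [ 0.64214402 -0.0792      0.2350433 ] [-0.32894612  0.33704426  1.77415048  0.46059486  0.45269995  0.88495481]
(0.645, 0.184) 1.4923465453297875 3.943716702426476 [ 0.66233309 -0.0792      0.20459377] [-0.31051178  0.41456161  1.73068941  0.42146289  0.44271415  0.92885159]
(0.645, 0.184) 1.4923465453297875 3.943716702426476 [ 0.66238957 -0.0792      0.20463481] [-0.31556279  0.40977711  1.75904902  0.50491537  0.39641065  0.8442527 ]
(0.651, 0.178) 1.750319041306967 0.6804669482743338 [ 0.66957238 -0.0792      0.19763636] [-0.30612614  0.43512482  1.71925133  0.42471612  0.43288649  0.92790936]
(0.651, 0.178) 1.750319041306967 0.6804669482743338 [ 0.66962886 -0.0792      0.1976774 ] [-0.31103557  0.43054111  1.74760933  0.51056957  0.38644931  0.84091222]
(0.651, 0.165) 1.7740638364086727 -5.391156326350408 [ 0.67172489 -0.0792      0.18267393] [-0.30484573  0.4587507   1.72976582  0.45612539  0.40154954  0.89434932]
(0.651, 0.165) 1.7740638364086727 -5.391156326350408 [ 0.67178137 -0.0792      0.18271496] [-0.30971419  0.45484594  1.75783079  0.55397972  0.35614798  0.79516331]
(0.65, 0.154) 1.7981192540932802 -10.569124342533586 [ 0.67238792 -0.0792      0.16982823] [-0.30445346  0.47787084  1.74107806  0.48958989  0.37430827  0.85845318]
(0.65, 0.154) 1.7981192540932802 -10.569124342533586 [ 0.67244439 -0.0792      0.16986927] [-0.30930941  0.47457635  1.76886032  0.60046147  0.33018928  0.74607144]
```

Run:
```python
from h import *
from workcell import r,optics,command_gripper
th=-55
for B in((.631,.211),(.640,.192),(.648,.185),(.652,.179)):
    a,phi,p=from_bar(np.array(B),th)
    hit=r.move_straight(p,quat(th),speed=.06,max_force=30); print(hit,round(a,2)); s=st(r)
    if hit: break
shot("d",{"top":(265,115,355,205),"side":(190,130,280,220)})
a=cv2.imread("pics/top_d.png");b=cv2.imread("pics/side_d.png"); cv2.imwrite("pics/d2.png",cv2.resize(np.hstack([a,b]),None,fx=1.4,fy=1.4))
from meas import *
Q=wire("d"); 
for q in np.arange(.5,.7,.01):
    s=Q[(Q[:,0]>q)&(Q[:,0]<q+.01)]
    if len(s): print(round(q,2),len(s),np.round(np.percentile(s[:,2],[10,50,90]),4))
```

```text
False 1.1
8.98 [ 0.6422 -0.0795  0.2343] F [ 1.8 -4.8  2.3] w 0.0292 j4,5,6 [0.39 0.5  0.95]
False 1.3
9.55 [ 0.6538 -0.0793  0.2107] F [-3.8 -5.9  0. ] w 0.0292 j4,5,6 [0.41 0.46 0.94]
False 1.63
9.91 [ 0.6623 -0.0791  0.2011] F [-9.2 -7.3 -0.6] w 0.0295 j4,5,6 [0.41 0.45 0.94]
False 1.8
10.2 [ 0.6676 -0.0791  0.1946] F [-8.5 -7.7 -0.9] w 0.0293 j4,5,6 [0.42 0.44 0.93]
0.51 2 [0.1729 0.1731 0.1733]
0.52 15 [0.1583 0.1722 0.1755]
0.53 10 [0.1708 0.1734 0.1749]
0.54 9 [0.1699 0.1736 0.1746]
0.55 16 [0.1703 0.174  0.2985]
0.56 30 [0.1725 0.2884 0.2968]
0.57 44 [0.1741 0.2784 0.2917]
0.58 27 [0.172  0.2691 0.2778]
0.59 14 [0.1713 0.1737 0.2694]
0.6 13 [0.1703 0.1759 0.2564]
0.61 31 [0.1723 0.2396 0.2536]
0.62 31 [0.1726 0.2298 0.2966]
0.63 33 [0.1719 0.2266 0.2701]
0.64 30 [0.1732 0.2104 0.2563]
0.65 7 [0.1886 0.1943 0.2405]
0.66 29 [0.1795 0.1905 0.2009]
0.67 24 [0.1729 0.1857 0.1958]
0.68 5 [0.1778 0.182  0.1836]
```

View pics/d2.png

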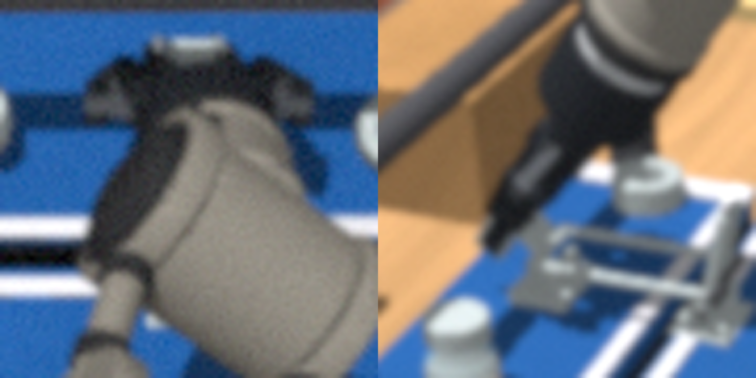

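Run:
```python
from h import *
from workcell import r,optics,command_gripper
th=-55; 
p=r.read_state()["eef_pos"]
for dx,dz,f in((.007+.003,.002,25),(.007+.003,-.012,25),(.007+.002,-.022,15)):
    hit=r.move_straight([p[0]+dx,Y,p[2]+dz],quat(th),speed=.05,max_force=f); print(hit); s=st(r)
shot("e",{"top":(265,115,355,205),"side":(190,130,280,220)})
a=cv2.imread("pics/top_e.png");b=cv2.imread("pics/side_e.png"); cv2.imwrite("pics/e2.png",cv2.resize(np.hstack([a,b]),None,fx=1.4,fy=1.4))
from meas import *
Q=wire("e"); 
for q in np.arange(.5,.7,.01):
    s=Q[(Q[:,0]>q)&(Q[:,0]<q+.01)&(Q[:,2]<.2)]
    if len(s): print(round(q,2),len(s),np.round(np.percentile(s[:,2],[10,50,90]),4))
```

```text
False
10.6 [ 0.6752 -0.0791  0.1932] F [-5.6 -7.3  0.9] w 0.0295 j4,5,6 [0.41 0.44 0.94]
False
11.03 [ 0.676  -0.0792  0.1802] F [-3.9 -6.3  1.1] w 0.0293 j4,5,6 [0.44 0.41 0.91]
True
11.31 [ 0.676  -0.0796  0.172 ] F [-1.6 -0.4  5.1] w 0.0295 j4,5,6 [0.47 0.38 0.88]
0.52 9 [0.1583 0.1742 0.1773]
0.53 12 [0.1594 0.174  0.1763]
0.54 6 [0.1696 0.1725 0.1747]
0.55 8 [0.1682 0.1709 0.1727]
0.56 6 [0.1677 0.1691 0.1723]
0.57 8 [0.1656 0.168  0.1695]
0.58 8 [0.1623 0.1651 0.1684]
0.59 8 [0.1613 0.1643 0.1662]
0.6 13 [0.1606 0.1625 0.1647]
0.61 8 [0.16   0.1614 0.1632]
0.62 7 [0.1581 0.1599 0.1619]
0.63 8 [0.1583 0.1599 0.1979]
0.64 8 [0.1582 0.1921 0.1964]
0.65 5 [0.1581 0.1772 0.1836]
0.66 7 [0.1621 0.1677 0.1734]
0.67 22 [0.1582 0.1665 0.1772]
0.68 15 [0.1603 0.1665 0.1734]
0.69 2 [0.1589 0.1607 0.1625]
```

View pics/e2.png

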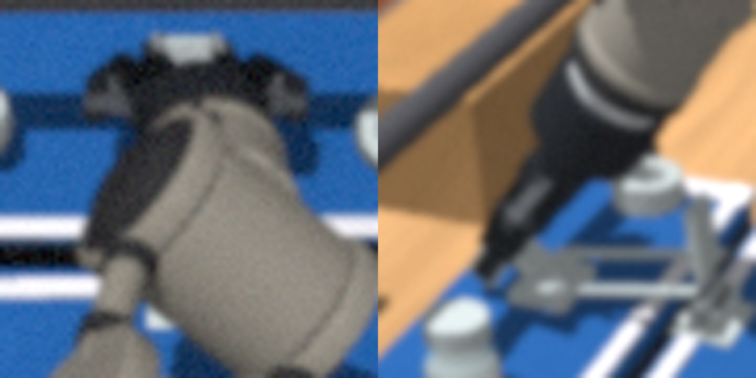

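Force contact at bar height about 0.156 by the wire's slope: the bar is on the seat behind the ridge. I'll release and check.

Run:
```python
from h import *
from workcell import r,optics,command_gripper
th=-55; t=np.radians(th); zz=np.array([np.cos(t),0,np.sin(t)])
command_gripper(.07); st(r)
p=r.read_state()["eef_pos"]
r.move_straight(p-.05*zz,quat(th),speed=.15)
p=p-.05*zz
r.move_straight([p[0]-.09,p[1],p[2]+.08],quat(-75),speed=.2); st(r)
shot("f",{"top":(265,115,355,205),"side":(190,130,280,220)})
a=cv2.imread("pics/top_f.png");b=cv2.imread("pics/side_f.png"); cv2.imwrite("pics/f2.png",cv2.resize(np.hstack([a,b]),None,fx=1.4,fy=1.4))
from meas import *
Q=wire("f"); 
for q in np.arange(.5,.7,.01):
    s=Q[(Q[:,0]>q)&(Q[:,0]<q+.01)&(Q[:,2]<.2)]
    if len(s): print(round(q,2),len(s),np.round(np.percentile(s[:,2],[10,50,90]),4))
```

```text
11.88 [ 0.6766 -0.0803  0.1726] F [-0.6 -0.9  0.2] w 0.0699 j4,5,6 [0.47 0.38 0.88]
13.12 [ 0.558  -0.0801  0.2921] F [0.5 0.2 0. ] w 0.0698 j4,5,6 [0.09 1.07 1.21]
0.51 1 [0.1577 0.1577 0.1577]
0.52 8 [0.167  0.1753 0.1767]
0.53 16 [0.1633 0.1723 0.1774]
0.54 6 [0.1709 0.1714 0.1741]
0.55 8 [0.1685 0.1715 0.173 ]
0.56 7 [0.1686 0.1689 0.1703]
0.57 6 [0.1648 0.1659 0.1688]
0.58 7 [0.1639 0.1652 0.1669]
0.59 8 [0.1628 0.1648 0.1658]
0.6 12 [0.16   0.1623 0.1637]
0.61 8 [0.1584 0.1615 0.1634]
0.62 6 [0.1578 0.1588 0.1614]
0.63 8 [0.1577 0.1588 0.1606]
0.64 5 [0.1571 0.1587 0.1601]
```

View pics/f2.png

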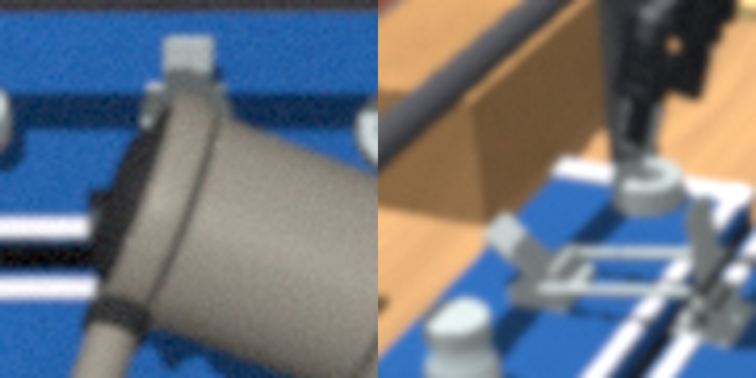

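Run:
```python
from h import *
w=unproj("side",np.load("side_f.npy")); P=w[~np.isnan(w[...,0])]
m=(P[:,0]>.50)&(P[:,0]<.585)&(abs(P[:,1]+.0795)<.02)&(P[:,2]>.178)&(P[:,2]<.24)
Q=P[m]
for z in np.arange(.178,.24,.006):
    s=Q[(Q[:,2]>z)&(Q[:,2]<z+.006)]
    if len(s): print(round(z,3),len(s),np.round(np.percentile(s[:,0],[5,50,95]),4))
from workcell import r
for x,z,th in((.60,.30,-90),(.60,.235,-90),(.60,.235,-100),(.55,.23,-100),(.50,.22,-100),(.477,.18,-90),(.477,.18,-100)):
    q=r.solve_ik([x,Y,z],quat(th)); print(x,z,th,None if q is None else np.round(q,2))
```

```text
0.178 15 [0.5302 0.5328 0.5391]
0.184 14 [0.5315 0.5325 0.5381]
0.19 14 [0.5322 0.5333 0.5365]
0.196 15 [0.5331 0.5345 0.5412]
0.202 16 [0.5338 0.5352 0.5409]
0.208 15 [0.5343 0.5358 0.5412]
0.214 16 [0.5353 0.5366 0.5427]
0.22 19 [0.5364 0.539  0.5434]
0.6 0.3 -90 [-0.26  0.47  1.21  0.    1.46  1.31]
0.6 0.235 -90 [-0.26  0.51  1.32  0.    1.31  1.31]
0.6 0.235 -100 [-0.24  0.6   1.17 -0.04  1.54  1.34]
0.55 0.23 -100 [-0.26  0.51  1.34 -0.04  1.46  1.32]
0.5 0.22 -100 [-0.28  0.43  1.5  -0.05  1.38  1.3 ]
0.477 0.18 -90 [-0.32  0.35  1.75 -0.    1.05  1.25]
0.477 0.18 -100 [-0.29  0.43  1.62 -0.05  1.25  1.3 ]
```

```bash
cat >> h.py <<'E'
def tcp_corner(C,th=-75,y=None,hw=.011,ext=.025):
    t=np.radians(th); z=np.array([np.cos(t),np.sin(t)]); u=np.array([np.sin(t),-np.cos(t)])
    T=np.asarray(C)-hw*u-ext*z; return np.array([T[0],Y if y is None else y,T[1]])
def Cof(a,s=.060,d=.004):
    k=np.clip((1.3-a)/1.1,0,1); P=PIV+np.array([.011*k,0])
    return P+s*np.array([-np.cos(a),np.sin(a)])+d*np.array([np.sin(a),np.cos(a)])
E
python3 - <<'E'
from h import *
from workcell import r,optics,command_gripper
command_gripper(0.0,40); st(r)
q=quat(-75)
r.move_straight(tcp_corner((.595,.255)),q,speed=.15)
r.move_straight(tcp_corner((.580,.214)),q,speed=.1)
for a in(1.5,1.35):
    hit=r.move_straight(tcp_corner(Cof(a)),q,speed=.08,max_force=35); print(a,hit); st(r)
shot("g",{"top":(265,115,355,205),"side":(190,130,280,220)})
a=cv2.imread("pics/top_g.png");b=cv2.imread("pics/side_g.png"); cv2.imwrite("pics/g2.png",cv2.resize(np.hstack([a,b]),None,fx=1.4,fy=1.4))
E
```

```text
13.88 [ 0.5579 -0.0803  0.2936] F [0.4 0.  1.1] w -0.0002 j4,5,6 [0.09 1.07 1.21]
1.5 False
15.69 [ 0.533  -0.0793  0.2412] F [0.4 0.5 0.5] w 0.0001 j4,5,6 [0.11 0.92 1.18]
1.35 False
15.96 [ 0.5236 -0.0792  0.2401] F [ 1.  -0.2 -0.2] w -0.0001 j4,5,6 [0.11 0.91 1.17]
```

View pics/g2.png

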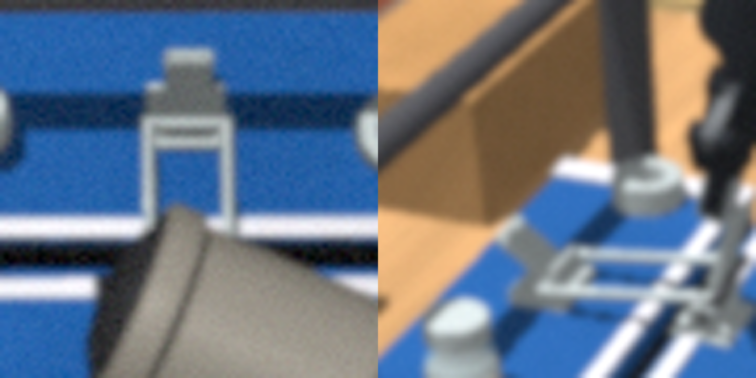

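The loop's wires run past the ridge (slit at row 133) to the bar at row about 122, on the +x side, so it is hooked. I'll fold the lever.

Run:
```python
from h import *
from workcell import r,optics,command_gripper
q=quat(-75)
for a in(1.2,1.05,.9,.75,.6):
    hit=r.move_straight(tcp_corner(Cof(a)),q,speed=.08,max_force=35); print(a,hit); st(r)
    if hit: break
shot("h",{"top":(265,115,355,205),"side":(190,130,280,220)})
a=cv2.imread("pics/top_h.png");b=cv2.imread("pics/side_h.png"); cv2.imwrite("pics/h2.png",cv2.resize(np.hstack([a,b]),None,fx=1.4,fy=1.4))
```

```text
1.2 False
16.31 [ 0.5169 -0.0793  0.2386] F [ 4.6  0.4 -0.9] w -0.0001 j4,5,6 [0.11 0.9  1.16]
1.05 False
16.56 [ 0.5109 -0.0794  0.2358] F [ 7.5 -0.2  0.2] w -0.0002 j4,5,6 [0.12 0.89 1.15]
0.9 False
16.81 [ 0.505  -0.0794  0.2318] F [8.3 1.1 0.9] w 0.0002 j4,5,6 [0.12 0.87 1.15]
0.75 False
17.06 [ 0.4994 -0.0796  0.2262] F [6.7 0.  2.6] w -0.0004 j4,5,6 [0.12 0.85 1.14]
0.6 False
17.31 [ 0.4944 -0.0798  0.2193] F [ 4.4 -0.5  2.3] w -0.0 j4,5,6 [0.13 0.83 1.13]
```

View pics/h2.png

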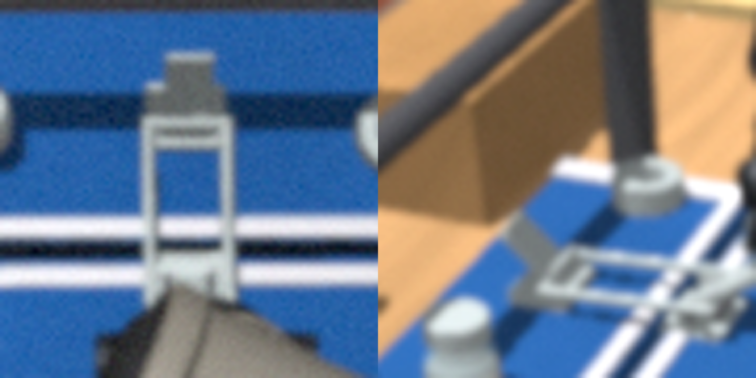

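The gap between lid and body (row 245) is narrowing, and the bar stays behind the ridge (row 122). I'll go on down.

Run:
```python
from h import *
from workcell import r,optics,command_gripper
q=quat(-75)
for a in(.45,.3,.15,0.,-.06):
    hit=r.move_straight(tcp_corner(Cof(a)),q,speed=.08,max_force=35); print(a,hit); st(r)
    if hit: break
r.hold(.3); st(r)
shot("i",{"top":(265,115,355,205),"side":(190,130,280,220)})
a=cv2.imread("pics/top_i.png");b=cv2.imread("pics/side_i.png"); cv2.imwrite("pics/i2.png",cv2.resize(np.hstack([a,b]),None,fx=1.4,fy=1.4))
```

```text
0.45 False
17.66 [ 0.4901 -0.0796  0.2113] F [ 3.3 -1.3  2. ] w -0.0001 j4,5,6 [0.13 0.81 1.12]
0.3 False
17.92 [ 0.4863 -0.0789  0.2021] F [0.3 0.6 1. ] w 0.0003 j4,5,6 [0.13 0.79 1.12]
0.15 False
18.18 [ 0.4846 -0.0788  0.1933] F [-0.2 -0.1  1. ] w 0.0002 j4,5,6 [0.14 0.77 1.11]
0.0 False
18.44 [ 0.4839 -0.0791  0.1849] F [ 0.  -0.5 -0.4] w -0.0003 j4,5,6 [0.14 0.74 1.1 ]
-0.06 False
18.69 [ 0.4844 -0.0792  0.1834] F [-8.3  0.9 17.5] w -0.0002 j4,5,6 [0.14 0.73 1.1 ]
18.99 [ 0.4844 -0.0792  0.1834] F [-7.3  1.5 16.9] w -0.0003 j4,5,6 [0.14 0.73 1.1 ]
```

View pics/i2.png

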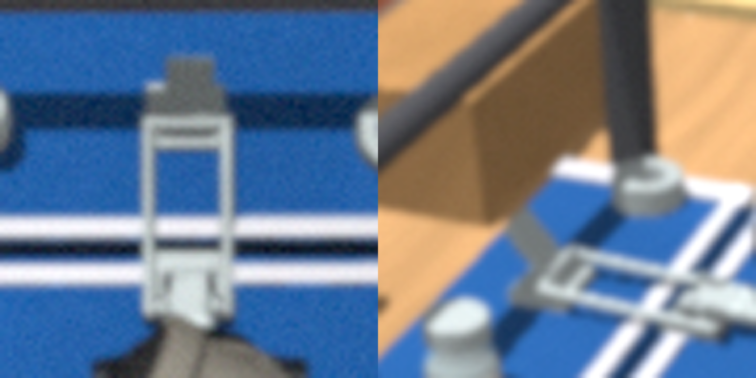

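Run:
```python
from h import *
from workcell import r,optics,command_gripper
p=r.read_state()["eef_pos"]
r.move_straight(p+[0.0,0,.06],speed=.1)
r.reach([.42,-.30,.36],quat(-90)); st(r)
shot("j",{"top":(265,115,355,205),"side":(190,130,280,220)})
a=cv2.imread("pics/top_j.png");b=cv2.imread("pics/side_j.png"); cv2.imwrite("pics/j2.png",cv2.resize(np.hstack([a,b]),None,fx=1.4,fy=1.4))
for n in("top","side"):
    w=unproj(n,np.load(n+"_j.npy")); P=w[~np.isnan(w[...,0])]
    m=(P[:,0]>.43)&(P[:,0]<.57)&(abs(P[:,1]+.0795)<.012)&(P[:,2]>.12)&(P[:,2]<.26); Q=P[m]
    for x in np.arange(.43,.57,.01):
        s=Q[(Q[:,0]>x)&(Q[:,0]<x+.01)]
        if len(s): print(n,round(x,3),len(s),np.round(np.percentile(s[:,2],[5,50,95]),4))
```

```text
20.87 [ 0.4201 -0.2991  0.359 ] F [-0.7  0.4  0. ] w -0.0002 j4,5,6 [0.   1.53 0.8 ]
top 0.45 31 [0.1287 0.1364 0.1419]
top 0.46 32 [0.1347 0.1373 0.1399]
top 0.47 45 [0.1377 0.1568 0.1603]
top 0.48 36 [0.1557 0.1574 0.1605]
top 0.49 33 [0.1546 0.1583 0.1611]
top 0.5 32 [0.1551 0.1574 0.1598]
top 0.51 36 [0.1548 0.1587 0.1613]
top 0.52 38 [0.1547 0.1584 0.161 ]
top 0.53 37 [0.1551 0.1578 0.1607]
top 0.54 24 [0.1429 0.1569 0.161 ]
top 0.55 30 [0.1379 0.141  0.1441]
top 0.56 32 [0.1222 0.1264 0.1434]
side 0.45 33 [0.1215 0.1346 0.1382]
side 0.46 24 [0.1365 0.1388 0.1563]
side 0.47 37 [0.1364 0.1546 0.1584]
side 0.48 35 [0.1364 0.1526 0.1595]
side 0.49 27 [0.1364 0.1557 0.1577]
side 0.5 37 [0.138  0.156  0.1587]
side 0.51 28 [0.1378 0.1502 0.1584]
side 0.52 31 [0.1413 0.1563 0.1587]
side 0.53 24 [0.1398 0.1569 0.1603]
side 0.54 6 [0.1554 0.1573 0.1583]
side 0.56 8 [0.1265 0.1342 0.1399]
```

View pics/j2.png

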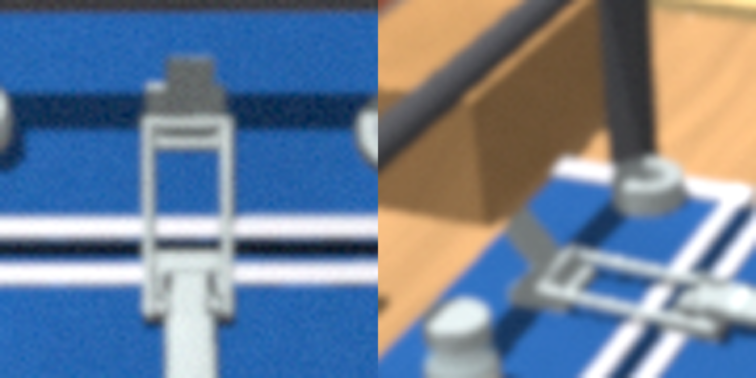

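The lever is flat (top at z about 0.157–0.158 from x 0.47 to 0.54) and the bar is behind the ridge. I'll check the lid gap more carefully against the first image.

Run:
```python
from h import *
from workcell import r,optics
im,d=optics.get_image("top"); a=cv2.imread("pics/top0.png")[:,:,::-1]
for u in(265,345):
    print("before",[int(x) for x in a[165:190,u-4:u+5,0].mean(1)])
    print("now   ",[int(x) for x in im[165:190,u-4:u+5,0].mean(1)])
for v0,v1 in((205,230),):
  for u in(265,345):
    print("bef",[int(x) for x in a[v0:v1,u-4:u+5,2].mean(1)]); print("now",[int(x) for x in im[v0:v1,u-4:u+5,2].mean(1)])
crop(im[:,:,::-1],215,95,415,245,"pics/fin.png",4)
D0=np.load("top0.npy")
W0=unproj("top",D0);W1=unproj("top",d)
# handle / collar / jar / wrench diffs
df=np.abs(im.astype(int)-a).max(2); 
for n,(u0,v0,u1,v1) in dict(jar=(245,130,272,160),collar=(347,132,373,160),wrench=(330,262,382,315),driver=(148,258,208,315)).items():
    print(n,df[v0:v1,u0:u1].mean(),df[v0:v1,u0:u1].max())
```

```text
before [46, 92, 135, 154, 156, 141, 100, 52, 22, 16, 15, 10, 8, 11, 30, 70, 115, 146, 156, 155, 137, 94, 47, 27, 23]
now    [47, 94, 137, 157, 158, 143, 102, 54, 24, 19, 18, 38, 88, 137, 158, 160, 147, 112, 66, 34, 24, 24, 24, 23, 25]
before [56, 99, 134, 149, 149, 133, 91, 44, 13, 13, 11, 8, 7, 13, 36, 83, 129, 147, 149, 137, 104, 61, 32, 23, 24]
now    [57, 101, 137, 152, 152, 137, 93, 44, 15, 12, 18, 45, 92, 134, 152, 152, 137, 96, 50, 28, 25, 24, 24, 24, 24]
bef [109, 110, 110, 109, 110, 110, 108, 108, 109, 109, 108, 108, 108, 99, 81, 55, 36, 31, 31, 32, 33, 30, 31, 32, 39]
now [113, 113, 113, 113, 112, 112, 113, 113, 111, 108, 95, 73, 54, 45, 41, 35, 33, 32, 34, 33, 32, 35, 45, 56, 61]
bef [105, 106, 106, 106, 106, 106, 106, 106, 107, 106, 107, 105, 100, 87, 61, 42, 35, 33, 32, 30, 28, 30, 32, 39, 52]
now [109, 109, 109, 109, 109, 110, 109, 109, 108, 103, 88, 65, 50, 43, 38, 33, 34, 33, 33, 32, 33, 43, 58, 65, 65]
jar 3.741975308641975 14
collar 3.6456043956043955 14
wrench 17.15529753265602 82
driver 3.6912280701754385 18
```

View pics/fin.png

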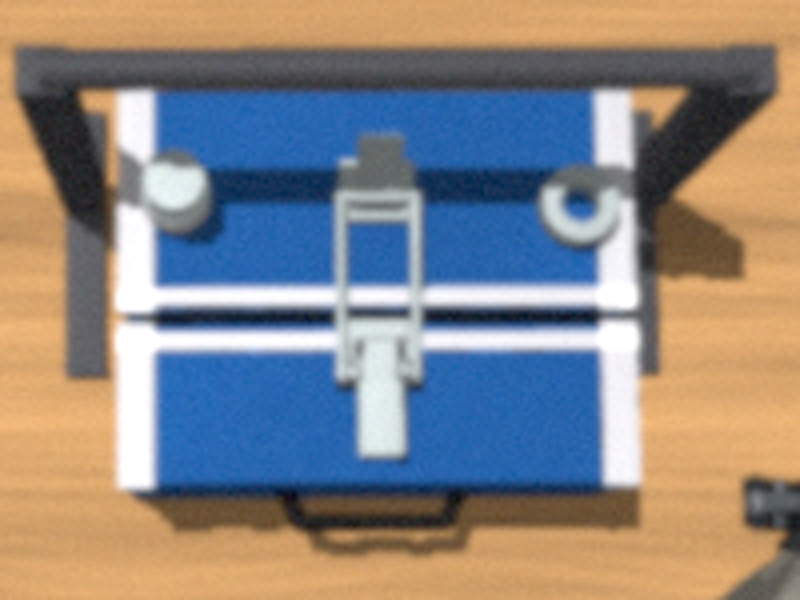

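Run:
```python
from h import *
from workcell import r
st(r); r.finish_job()
```

```text
21.02 [ 0.4203 -0.2987  0.3594] F [ 0.4  0.1 -0.2] w 0.0 j4,5,6 [0.   1.53 0.8 ]
the job is handed in; nothing more can be done
```

The latch is closed and holding by itself, and I handed the job in at about 21 s of the 48 s allowed. The hand-in gave no verdict.

I gripped the loop's tab, swung it over, drew the bar over the keeper ridge and lowered it onto its seat, then let go. With the fingers closed I folded the lever down until it was flat and backed the arm off clear.

Last checks from the camera images, before handing in:
- **Lever:** flat to about 0.02 rad by the depth reading, with the arm off it. There was no resistance from about 0.3 rad down until the lever lay flat, which fits it having snapped over centre.
- **Bar:** behind the ridge in the top view. I measured its height only before folding, about 2 mm above its seat point.
- **Lid:** drawn in by about 9 to 10 mm, which puts it near 0.01 rad. This is a pixel-level estimate, good to about 2 mm, so it is close to the 0.022 rad limit within that error.
- **Jar, collar and screwdriver:** their image areas are unchanged from the start.
- **Wrench:** its image area did differ from the first picture. I put that down to the arm and its shadow, since the arm was never near the table there, but I did not check it separately.

The highest tool force I read was about 19 N, in the final press on the lever. No motion was refused.

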